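# Find the correctly set plate clamp with a two-step feeler gauge

### The job

Take the two-step feeler gauge from its stand and try it, gently and without forcing, in the gaps of the three inclined plate clamps. Exactly one clamp is set right: there the gauge's thin nose goes in and its thick part stops on the jaws, while in the others the nose will not enter or the thick part drops in as well. Leave the gauge standing in the right clamp, nose fully in with the thick part against the jaws, and do not disturb the loose timer and blue cap.

Things in the scene. Friction and masses are not known exactly. Their poses are not given: they have to be found in the camera images.
- gauge: loose two-step gauge, 94 mm long, 24 mm wide (y), 0.08 kg, nose down in its stand; alike both ways round z. Origin: centre of the nose's end; z towards the handle, x across the thickness. Along z: 0-22 mm steel nose 5 mm thick (last 2 mm: 3 mm), 22-44 mm steel thick part 11 mm thick, 44-94 mm grey handle 18 mm (x) by 24 mm (y), to be held.
- gauge_stand: the gauge's upright stand, fixed: foot 70 x 70 x 6 mm, aluminium pocket 42 mm long (y), 29 mm wide (x), rim 46 mm above the table; pocket 13 x 26 mm, floor 6 mm above the table, so the gauge lifts straight up, and must rise 40 mm to be clear. Origin: centre of its underside; z up.
- clamp_a_head: jaw head (35 x 50 x 44 mm, dark steel jaws, aluminium cheeks, black thumb screw behind) of one of three bolted-down inclined plate clamps that look much alike, foot 84 x 56 mm. Origin: centre of the gap's mouth, 76 mm above the table. z points out of the gap, leaning 35 deg from vertical to the foot's near side (towards the robot at yaw 0); x across the gap, away from the robot and up; y along the gap.
- clamp_b_head: jaw head of the second clamp; origin, axes and outside as clamp_a_head. On all three the mouth is 15 mm wide (x), 42 mm long (y); 3 mm down, level ledges with a 1 mm chamfer narrow it to the gap proper, parallel to z; floor 40 mm below the mouth. One of the three has a gap of 2 mm, one 7 mm (the right one), one 15 mm (no ledges); unmarked, and in any order.
- clamp_c_head: jaw head of the third clamp; all as for the others. With light pressure the gauge stops with its nose end 3 to 5 mm below the mouth in the 2 mm gap; about 25 mm below it in the 7 mm gap, where the thick part lands on the ledges; only at the floor, 40 mm down, in the 15 mm gap.
- timer: a loose white bench timer, 66 x 66 x 20 mm, behind the clamps; origin at the centre of its underside
- spare_cap: a loose blue screw cap, 49 mm across, 26 mm high, on the table in front of the clamps; origin at the centre of its underside

How it is judged (in metres and radians):
On the way:
1. the gauge has been drawn clear of its stand (height (world z) of gauge above 0.055 m), for 0.1 s.
At the end, for the whole second after the job is handed in: The gauge stands at rest in the clamp that it fits, within 0.15 rad of the gap's axis: its nose end lies 22 to 30 mm below the mouth (only the rightly set clamp can hold it so), within 4 mm of the mouth's centre line across the gap and 13 mm along it (((z of gauge in the frame of clamp_a_head between -0.03 and -0.022 m and x of gauge in the frame of clamp_a_head between -0.004 and 0.004 m and y of gauge in the frame of clamp_a_head between -0.013 and 0.013 m and angle between the z axis of gauge and the z axis of clamp_a_head, either way round below 0.15 rad) or (z of gauge in the frame of clamp_b_head between -0.03 and -0.022 m and x of gauge in the frame of clamp_b_head between -0.004 and 0.004 m and y of gauge in the frame of clamp_b_head between -0.013 and 0.013 m and angle between the z axis of gauge and the z axis of clamp_b_head, either way round below 0.15 rad) or (z of gauge in the frame of clamp_c_head between -0.03 and -0.022 m and x of gauge in the frame of clamp_c_head between -0.004 and 0.004 m and y of gauge in the frame of clamp_c_head between -0.013 and 0.013 m and angle between the z axis of gauge and the z axis of clamp_c_head, either way round below 0.15 rad)) and linear speed of gauge below 0.01 m/s); the robot touches nothing.
It fails at once if the gauge is forced against a clamp with more than 60 N (contact force between gauge and clamp_a_head above 60 N or contact force between gauge and clamp_b_head above 60 N or contact force between gauge and clamp_c_head above 60 N).
It fails at once if the timer or the blue cap is moved by more than 20 mm (distance of any of timer, spare_cap from where it was at the start of the episode above 0.02 m).
It also fails if it takes over 67 s, if anything falls off the work surface, if the arm or the gripper's body presses on something with over 40 N, if the wrist force passes 120 N, or if a joint passes its speed limit or range.

### The arm

A 6-joint arm with a two-finger parallel gripper is mounted at the origin on a cart in front of the work surface, level with it; the furniture and walls round the work are solid. World frame = base frame: x ahead of the robot, y to its left, z up, the work surface at z = 0. Lengths are in mm, angles in rad, forces in N, time in s.
With the tool pointing down it reaches from about 250 to 800 mm from the base axis. Payload 3.9 kg.
Tool frame: the origin (TCP) lies at the very end of the fingers, on their centre line; the grasp point (between the pads) lies 19 mm behind it (pinch_z is the distance from the TCP to the grasp point, in mm); z points along the fingers, y is the line along which they close (so a half turn about z gives the same grasp; the last joint's range is limited). The gripper opens to 85 mm and grips with 20 to 120 N. Pads are 22 mm wide; open, the fingers measure 114 mm over their backs; the gripper's body (76 mm by 85 mm) begins 54 mm behind the grasp point. The pads swing forward as they close: fully open they stand 13 mm farther back than shut.
Start: joints at [-1.102, 0.26, -0.138, 1.173, 0, 1.571], TCP at [237.197, -468.351, 210.804] pointing down, gripper open.
Joint ranges: [-2.78, 2.78], [-0.83, 1.72], [-1.28, 1.37], [-1.9, 2.12], [-1.57, 1.48], [-3.14, 3.14]. Speed limits (rad/s): [2.57, 2.57, 3.14, 3.14, 3.14, 3.14].

### API

Orientations are given as a rotation vector (axis times angle).
In Python, from plant import * gives the robot as it stands.
- The arm moves only by the tool step_arm, never from a script. Its argument "commands" is a list of rows, each a list of 3 entries, a list of its own where there are three numbers: the turn, a rotation vector about the tool's x, y, z in degrees, then the shift along the tool's x, y, z in mm, then the opening, from -1 (shut) to 1 (fully open), so that 0 is half open. A call has 1 to 20 rows; each row is the pose to reach, as a shift and turn from the pose commanded when the call began, along the tool's axes at that moment; what a row does not reach only later rows make up. A row lasts 1/10 s, in which the tool goes at most 50 mm and 8.59 degrees, less where a joint would pass 70% of its speed; a pose out of reach is approached as far as the arm can. A call with a gripper value outside its range is refused whole. The fingers move at their own pace and stop on an object; the grip force is fixed at half the most. Time passes only in rows, so rows that repeat a pose let the fingers close. It gives the time, the measured TCP pose, the force and the opening at its end, in the units of the state.
- read_state(): the state, without advancing time (a new reading comes with each control period).
- camera(name): name is "scene" or "top" or "wrist"; returns the picture (384x512x3 uint8, blue, green, red); there is no depth.
- calibration(name): a dict with "mtx" (3x3 intrinsics, pixels), "k1" (the pictures are not rectified: a ray, as slopes to the right and down, at radius r is drawn at 1 + k1 r^2 times it, then the intrinsics apply), "extrinsics" (4x4, takes a point from camera to world coordinates); the wrist camera has in their place "T_tool_cam" (4x4, takes a point from camera to tool coordinates, whose origin is the TCP and whose axes are the flange's). Camera axes: x right, y down, z forward; pixel columns grow to the right and rows downward; lengths in mm; the calibration is good to about 2 mm. A picture is of the moment at which its call begins: read the wrist's pose just before it. calibration takes no time and is no camera call.
- job_done(): hands the job in, once; it reports no verdict.
The state is a dict: "clock": time; "joint_pos": joint angles; "qvel": joint speeds; "effort": joint torques, N m; "tcp_pos": TCP position; "tcp_rot": TCP orientation; "wrist_force": force on the tool from outside, world axes, zero at the start; "torque": the same for the moment, N m; "width": finger opening in mm.
Only numpy, scipy, OpenCV 4.12 (cv2) and the standard library are available. Lean on these libraries where they do the work, as an engineer would, in place of code of your own. Each camera call takes 0.05 s, during which the arm holds its last target. There are 200 camera calls.

## Working session

There is one attempt and no reset: what is moved stays moved. The work goes in short steps, Python scripts to look and compute and a tool call to move; the robot and the scene stay as the last step left them, time stands still between calls to the robot, and variables do not carry over. Pictures are saved under pics/ and viewed, on a budget of 10 in all, crops included, one or two more only if the job needs it, and the job is handed in when it is done.

Besides the shell and the picture viewer there is one more tool, called after "Emit:" as name(argument=value, ...), one argument or row to a line, values as JSON. step_arm: Moves the arm, as the interface text tells. Its arguments: {"type":"object","properties":{"commands":{"type":"array"}},"required":["commands"]}

```bash
mkdir -p pics; ls; python3 - <<'E'
from plant import *
import cv2,numpy as np
print(read_state())
for n in("scene","top"):
    cv2.imwrite(f"pics/{n}0.png",camera(n)); print(n,calibration(n))
print(calibration("wrist"))
E
```

```text
pics
{'clock': 0.0, 'joint_pos': array([-1.10200659e+00,  2.60663927e-01, -1.39427329e-01,  1.17270516e+00,
        2.60844881e-05,  1.57078496e+00]), 'qvel': array([-2.20305687e-03, -2.23530131e-04,  3.48777942e-04, -9.48164193e-04,
       -7.42437408e-05, -1.70935518e-03]), 'effort': array([ 2.10447311e-04, -4.05677927e+01,  2.53924835e+01,  1.86909683e-02,
       -9.67677829e-05,  2.58951964e-06]), 'tcp_pos': array([ 236.86543149, -467.68316152,  209.95345399]), 'tcp_rot': array([-3.05378369e+00, -7.29212923e-01,  6.89383998e-04]), 'wrist_force': array([-0.68746757, -0.32596536,  0.31360777]), 'torque': array([-0.04523199,  0.02939853, -0.03989314]), 'width': 85.45412828871521}
scene {'mtx': array([[434.55562987,   0.        , 252.53843359],
       [  0.        , 434.55562987, 192.26159365],
       [  0.        ,   0.        ,   1.        ]]), 'k1': 0.029370324064946145, 'extrinsics': array([[-5.73113586e-01, -6.28502077e-01,  5.25857355e-01,
        -1.06783588e+02],
       [-8.19424613e-01,  4.46707487e-01, -3.59159748e-01,
         5.06504475e+02],
       [-9.17177009e-03, -6.3
[... 541 characters left out ...]
e-02, -1.45557290e-01, -9.89221310e-01,
         1.56727735e+03],
       [ 0.00000000e+00,  0.00000000e+00,  0.00000000e+00,
         1.00000000e+00]])}
{'mtx': array([[277.15042852,   0.        , 257.50318242],
       [  0.        , 277.15042852, 189.25300863],
       [  0.        ,   0.        ,   1.        ]]), 'k1': -0.058759793588797925, 'T_tool_cam': array([[-3.19635926e-04, -9.56580887e-01, -2.91466814e-01,
         7.49915472e+01],
       [ 9.99999866e-01, -1.86945503e-04, -4.83099212e-04,
        -2.38977709e-01],
       [ 4.07635063e-04, -2.91466929e-01,  9.56580819e-01,
        -1.62984513e+02],
       [ 0.00000000e+00,  0.00000000e+00,  0.00000000e+00,
         1.00000000e+00]])}
```

```bash
python3 - <<'E'
import cv2
for n in("scene","top"):
    i=cv2.imread(f"pics/{n}0.png"); cv2.imwrite(f"pics/{n}0b.png",cv2.resize(i,(800,600),interpolation=cv2.INTER_CUBIC))
E
```

```text
(no output)
```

View pics/scene0b.png

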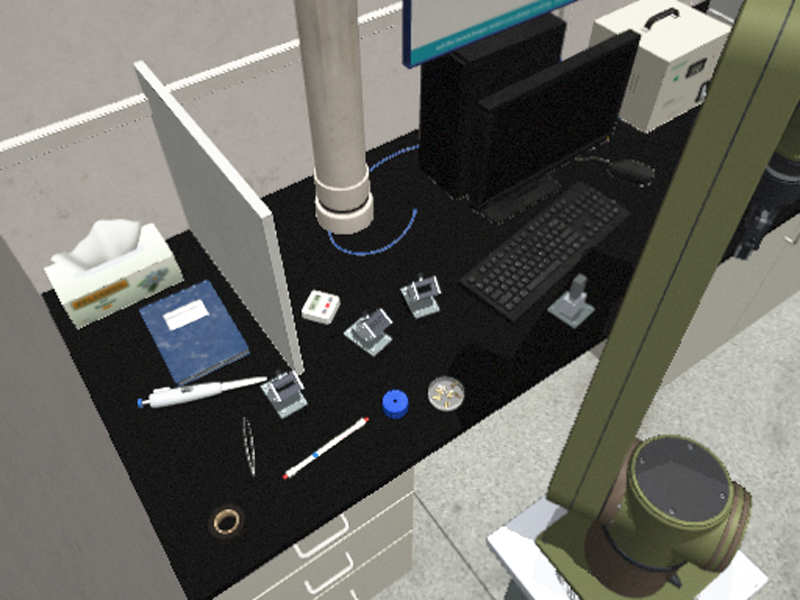

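View pics/top0b.png

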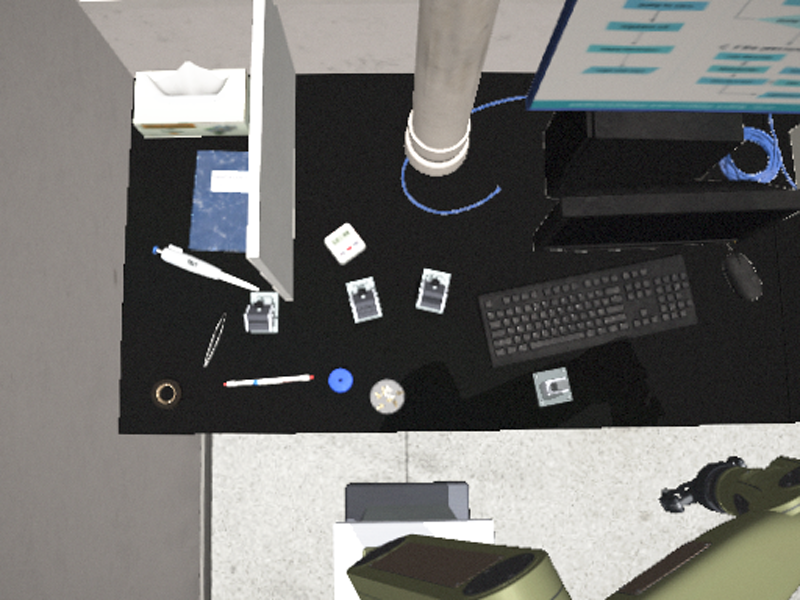

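```bash
cat > h.py <<'E'
from plant import *
import cv2,numpy as np
from scipy.spatial.transform import Rotation as R
def T_of(st):
    T=np.eye(4);T[:3,:3]=R.from_rotvec(st['tcp_rot']).as_matrix();T[:3,3]=st['tcp_pos'];return T
def cam(n,st=None):
    c=calibration(n)
    E=c['extrinsics'] if n!='wrist' else T_of(st)@c['T_tool_cam']
    return c['mtx'],c['k1'],E
def proj(P,C):
    m,k,E=C;p=(np.atleast_2d(P)-E[:3,3])@E[:3,:3];s=p[:,:2]/p[:,2:]
    s=s*(1+k*(s**2).sum(1,keepdims=True));return s*m[0,0]+m[:2,2]
def ray(uv,C):
    m,k,E=C;d=(np.atleast_2d(uv)-m[:2,2])/m[0,0];s=d.copy()
    for _ in range(20): s=d/(1+k*(s**2).sum(1,keepdims=True))
    return E[:3,3],np.c_[s,np.ones(len(s))]@E[:3,:3].T
def atz(uv,z,C):
    o,d=ray(uv,C);return o+d*((z-o[2])/d[:,2])[:,None]
def snap(name):
    st=read_state();i=camera('wrist');cv2.imwrite(f'pics/{name}.png',i)
    np.savez(f'pics/{name}.npz',**st);return i,st
E
python3 - <<'E'
from h import *
C=cam('top')
for n,p,z in [('stand',(552,387),6),('A',(262,313),40),('B',(364,299),40),('C',(433,291),40),('timer',(345,243),20),('cap',(340,380),26)]:
    print(n,atz(np.array(p)/1.5625,z,C).round())
C=cam('scene')
for n,p,z in [('stand',(571,308),6),('A',(284,394),40),('B',(369,332),40),('C',(421,296),40)]:
    print(n,atz(np.array(p)/1.5625,z,C).round())
i=cv2.imread('pics/top0.png')
cr=[cv2.resize(i[y-20:y+20,x-26:x+26],(400,300),interpolation=cv2.INTER_CUBIC) for x,y in[(353,247),(168,199),(233,191),(277,186)]]
cv2.imwrite('pics/cr.png',np.vstack([np.hstack(cr[:2]),np.hstack(cr[2:])]))
E
```

```text
stand [[ 410. -285.    6.]]
A [[564. 298.  40.]]
B [[590.  93.  40.]]
C [[605. -45.  40.]]
timer [[710. 132.  20.]]
cap [[430. 143.  26.]]
stand [[ 414. -291.    6.]]
A [[554. 302.  40.]]
B [[582.  98.  40.]]
C [[597. -40.  40.]]
```

View pics/cr.png

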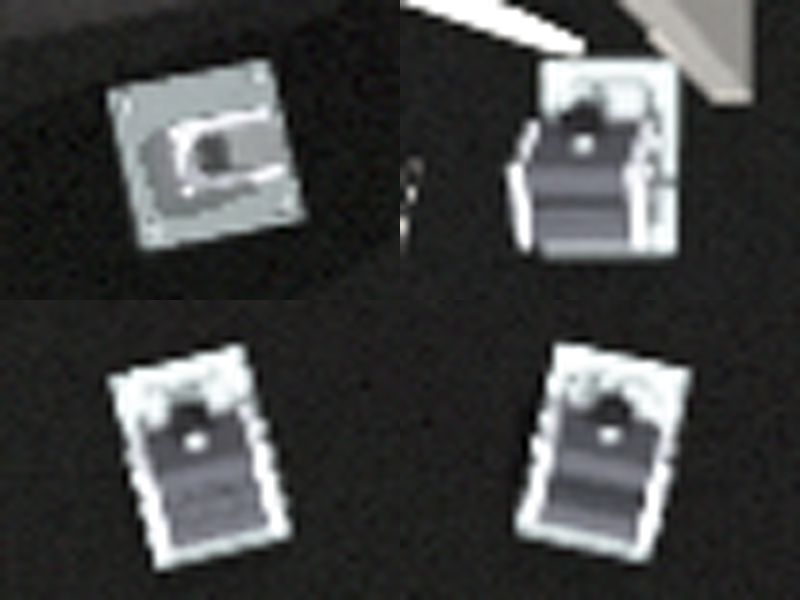

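```bash
cat >> h.py <<'E'
import sys,json,os
def cmd():
    return np.array(json.load(open('cmd.json')))
def apply(turn,shift):   # record a commanded move
    T=cmd();D=np.eye(4);D[:3,:3]=R.from_rotvec(turn,degrees=True).as_matrix();D[:3,3]=shift
    T=T@D;json.dump(T.tolist(),open('cmd.json','w'));return T
def pose(p,zaxis,yaxis):
    z=np.array(zaxis,float);z/=np.linalg.norm(z);y=np.array(yaxis,float);y-=z*(y@z);y/=np.linalg.norm(y)
    T=np.eye(4);T[:3,:3]=np.c_[np.cross(y,z),y,z];T[:3,3]=p;return T
def delta(T,T0=None):
    D=np.linalg.inv(cmd() if T0 is None else T0)@T
    return R.from_matrix(D[:3,:3]).as_rotvec(degrees=True).round(2).tolist(),D[:3,3].round(1).tolist()
E
python3 - <<'E'
from h import *
st=read_state();T=T_of(st);T[:3,3]=[237.197,-468.351,210.804]
print(T.round(3)); json.dump(T.tolist(),open('cmd.json','w'))
a=np.radians(12);y=np.array([np.cos(a),np.sin(a),0])
for s in(1,-1): print(s,delta(pose([412,-288,230],[0,0,-1],s*y)))
E
```

```text
[[ 8.92000e-01  4.52000e-01 -1.00000e-03  2.37197e+02]
 [ 4.52000e-01 -8.92000e-01  2.00000e-03 -4.68351e+02]
 [-0.00000e+00 -2.00000e-03 -1.00000e+00  2.10804e+02]
 [ 0.00000e+00  0.00000e+00  0.00000e+00  1.00000e+00]]
1 ([-0.09, -0.07, -75.14], [237.4, -81.9, -19.0])
-1 ([-0.07, 0.09, 104.86], [237.4, -81.9, -19.0])
```

Emit:
step_arm(
  commands=[
    [[0,0,-75],[237,-82,-20],1],
    [[0,0,-75],[237,-82,-20],1],
    [[0,0,-75],[237,-82,-20],1],
    [[0,0,-75],[237,-82,-20],1],
    [[0,0,-75],[237,-82,-20],1],
    [[0,0,-75],[237,-82,-20],1],
    [[0,0,-75],[237,-82,-20],1],
    [[0,0,-75],[237,-82,-20],1],
    [[0,0,-75],[237,-82,-20],1],
    [[0,0,-75],[237,-82,-20],1],
    [[0,0,-75],[237,-82,-20],1],
  ],
)

```text
clock: 1.2
tcp_pos: [411.4, -288.0, 230.5]
tcp_rot: [-1.982, -2.436, 0.0]
wrist_force: [-0.7, 0.5, -0.4]
width: 85.6
```

```bash
python3 - <<'E'
from h import *
print(apply([0,0,-75],[237,-82,-20]).round(3))
i,st=snap('w1');print(T_of(st).round(3),st['joint_pos'].round(3),st['clock'],st['wrist_force'])
cv2.imwrite('pics/w1b.png',cv2.resize(i,(800,600),interpolation=cv2.INTER_CUBIC))
C=cam('wrist',st);print(proj([[412,-288,100],[412,-288,46],[412,-288,6]],C)*1.5625)
E
```

```text
[[-2.06000e-01  9.79000e-01 -1.00000e-03  4.11589e+02]
 [ 9.79000e-01  2.06000e-01  2.00000e-03 -2.88144e+02]
 [ 2.00000e-03 -0.00000e+00 -1.00000e+00  2.30951e+02]
 [ 0.00000e+00  0.00000e+00  0.00000e+00  1.00000e+00]]
[[-2.03000e-01  9.79000e-01 -1.00000e-03  4.11354e+02]
 [ 9.79000e-01  2.03000e-01  0.00000e+00 -2.87973e+02]
 [ 1.00000e-03 -0.00000e+00 -1.00000e+00  2.30498e+02]
 [ 0.00000e+00  0.00000e+00  0.00000e+00  1.00000e+00]] [-0.611  0.214 -0.149  1.209  0.     0.755] 1.2 [-0.67305494  0.50454801 -0.43684114]
[[402.59835842 276.10175439]
 [402.64688812 259.82605396]
 [402.67456067 250.54055332]]
```

View pics/w1b.png

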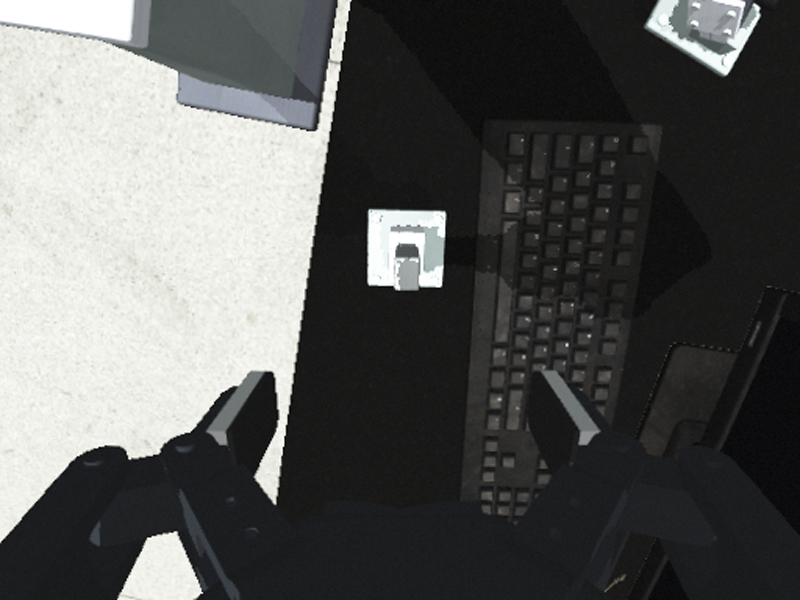

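Emit:
step_arm(
  commands=[
    [[0,0,1],[1,3,50],1],
    [[0,0,1],[1,3,90],1],
    [[0,0,1],[1,3,120],1],
    [[0,0,1],[1,3,150],1],
    [[0,0,1],[1,3,172],1],
    [[0,0,1],[1,3,172],1],
    [[0,0,1],[1,3,172],-0.2],
    [[0,0,1],[1,3,172],-0.4],
    [[0,0,1],[1,3,172],-0.5],
    [[0,0,1],[1,3,172],-1],
    [[0,0,1],[1,3,172],-1],
    [[0,0,1],[1,3,172],-1],
    [[0,0,1],[1,3,172],-1],
    [[0,0,1],[1,3,172],-1],
  ],
)

```text
clock: 2.65
tcp_pos: [414.8, -287.1, 59.9]
tcp_rot: [2.0, 2.42, -0.0]
wrist_force: [-1.0, 0.0, 5.3]
width: 16.6
```

```bash
python3 - <<'E'
from h import *
apply([0,0,1],[1,3,172])
print(read_state())
E
```

```text
{'clock': 2.65, 'joint_pos': array([-6.05135734e-01,  3.39621338e-01, -4.50009265e-01,  7.79422025e-01,
       -3.89168055e-04,  7.76275453e-01]), 'qvel': array([ 0.00059237, -0.00052542,  0.00107093, -0.00197562,  0.00106747,
       -0.00088871]), 'effort': array([ 2.33669733e-01, -3.79948139e+01,  1.99777257e+01, -4.98956703e-01,
        1.73906651e-01, -3.73504372e-03]), 'tcp_pos': array([ 414.78230083, -287.06744851,   59.87629959]), 'tcp_rot': array([ 2.00032204e+00,  2.42016409e+00, -3.74766013e-04]), 'wrist_force': array([-1.01005296,  0.03843938,  5.33248596]), 'torque': array([ 0.10932618,  0.26328957, -0.00448827]), 'width': 16.64704282656273}
```

```bash
cat >> h.py <<'E'
def clampT(m,yaw):
    a=np.radians(yaw);h=np.array([np.cos(a),np.sin(a),0]);s,c=np.sin(np.radians(35)),np.cos(np.radians(35))
    z=-s*h+[0,0,c];x=c*h+[0,0,s];T=np.eye(4);T[:3,:3]=np.c_[x,np.cross(z,x),z];T[:3,3]=m;return T
def tool_at(K,d):  # tool on clamp axis, TCP d mm out of the mouth, tool y = clamp x
    return pose(K[:3,3]+d*K[:3,2],-K[:3,2],K[:3,0])
E
python3 - <<'E'
from h import *
C=cam('top')
for n,p,yaw in[('A',(166,205.3),0),('B',(233.7,196),15),('C',(277.7,190.7),-13.5)]:
    m=atz(p,76,C)[0];T=tool_at(clampT(m,yaw),150);T0=cmd();T0[2,3]+=150
    print(n,m.round(),T[:3,3].round(),delta(T,T0))
E
```

```text
A [544. 297.  76.] [458. 297. 199.] ([-34.93, -3.41, 10.49], [564.2, 152.9, 11.0])
B [570.  90.  76.] [487.  68. 199.] ([-35.01, 1.17, -4.04], [333.9, 138.2, 10.6])
C [585. -45.  76.] [501. -25. 199.] ([-34.51, -7.53, 23.57], [240.5, 134.7, 10.4])
```

Emit:
step_arm(
  commands=[
    [[0,0,0],[0,0,-10],-1],
    [[0,0,0],[0,0,-30],-1],
    [[0,0,0],[0,0,-60],-1],
    [[0,0,0],[0,0,-100],-1],
    [[0,0,0],[0,0,-150],-1],
    [[0,0,0],[0,0,-150],-1],
    [[0,0,0],[0,0,-150],-1],
  ],
)

```text
clock: 3.35
tcp_pos: [415.2, -287.1, 210.4]
tcp_rot: [1.999, 2.419, 0.001]
wrist_force: [0.3, 0.3, -1.2]
width: 17.0
```

Emit:
step_arm(
  commands=[
    [[-34.5,-7.5,23.6],[240,135,10],-1],
    [[-34.5,-7.5,23.6],[240,135,10],-1],
    [[-34.5,-7.5,23.6],[240,135,10],-1],
    [[-34.5,-7.5,23.6],[240,135,10],-1],
    [[-34.5,-7.5,23.6],[240,135,10],-1],
    [[-34.5,-7.5,23.6],[240,135,10],-1],
    [[-34.5,-7.5,23.6],[240,135,10],-1],
    [[-34.5,-7.5,23.6],[240,135,10],-1],
    [[-34.5,-7.5,23.6],[240,135,10],-1],
  ],
)

```text
clock: 4.25
tcp_pos: [501.4, -26.3, 198.2]
tcp_rot: [2.055, 1.618, 0.508]
wrist_force: [0.1, 0.3, -1.7]
width: 16.4
```

```bash
python3 - <<'E'
from h import *
apply([0,0,0],[0,0,-150]);print(apply([-34.5,-7.5,23.6],[240,135,10]).round(3))
i,st=snap('wc');print(T_of(st).round(3),st['joint_pos'].round(3),st['clock'])
cv2.imwrite('pics/wcb.png',cv2.resize(i,(800,600),interpolation=cv2.INTER_CUBIC))
C=cam('wrist',st);K=clampT([585,-45,76],-13.5);print(proj(K[:3,3],C)*1.5625)
E
```

```text
[[ 2.34000e-01  7.97000e-01  5.58000e-01  5.01647e+02]
 [ 9.72000e-01 -1.92000e-01 -1.34000e-01 -2.53570e+01]
 [ 1.00000e-03  5.73000e-01 -8.19000e-01  1.99299e+02]
 [ 0.00000e+00  0.00000e+00  0.00000e+00  1.00000e+00]]
[[ 2.35000e-01  7.97000e-01  5.57000e-01  5.01364e+02]
 [ 9.72000e-01 -1.92000e-01 -1.36000e-01 -2.62830e+01]
 [-2.00000e-03  5.73000e-01 -8.20000e-01  1.98196e+02]
 [ 0.00000e+00  0.00000e+00  0.00000e+00  1.00000e+00]] [ 0.064 -0.16  -0.853  0.289 -0.172  1.82 ] 4.25
[[402.51410207 267.59435007]]
```

View pics/wcb.png

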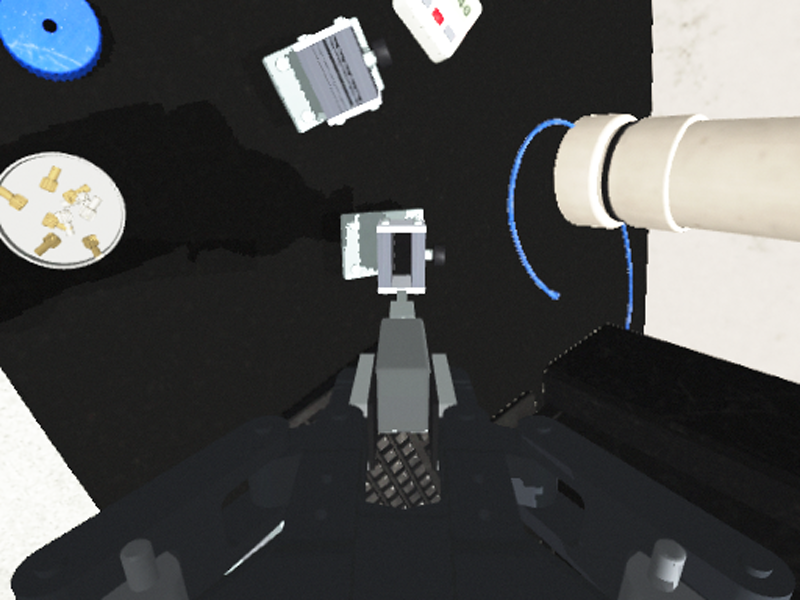

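```bash
python3 - <<'E'
from h import *
for n,m,yaw in[('A',(544,297,76),0),('B',(570,92,76),15)]:
    print(n,delta(tool_at(clampT(m,yaw),150)))
E
```

```text
A ([-0.02, 7.73, -11.1], [303.2, -96.9, -67.1])
B ([-0.01, 16.33, -23.38], [89.0, -30.2, -20.6])
```

Emit:
step_arm(
  commands=[
    [[0,7.7,-11.1],[303,-97,-67],-1],
    [[0,7.7,-11.1],[303,-97,-67],-1],
    [[0,7.7,-11.1],[303,-97,-67],-1],
    [[0,7.7,-11.1],[303,-97,-67],-1],
    [[0,7.7,-11.1],[303,-97,-67],-1],
    [[0,7.7,-11.1],[303,-97,-67],-1],
    [[0,7.7,-11.1],[303,-97,-67],-1],
    [[0,7.7,-11.1],[303,-97,-67],-1],
    [[0,7.7,-11.1],[303,-97,-67],-1],
    [[0,7.7,-11.1],[303,-97,-67],-1],
  ],
)

```text
clock: 5.3
tcp_pos: [458.3, 294.7, 197.2]
tcp_rot: [1.873, 1.869, 0.586]
wrist_force: [-0.4, -0.4, -1.0]
width: 16.8
```

```bash
python3 - <<'E'
from h import *
apply([0,7.7,-11.1],[303,-97,-67])
i,st=snap('wa');print(T_of(st).round(3),st['joint_pos'].round(3),st['clock'])
C=cam('wrist',st);K=clampT([544,297,76],0);print(proj(K[:3,3],C))
j=cv2.imread('pics/wc.png')
f=lambda a:cv2.resize(a,(400,300),interpolation=cv2.INTER_CUBIC)
cv2.imwrite('pics/wab.png',np.vstack([cv2.resize(i[60:300],(800,375),interpolation=cv2.INTER_CUBIC),np.hstack([cv2.resize(j[0:60,150:270],(400,200),interpolation=cv2.INTER_CUBIC),cv2.resize(i[135:195,200:320],(400,200),interpolation=cv2.INTER_CUBIC)])]))
E
```

```text
[[ 3.00000e-03  8.19000e-01  5.73000e-01  4.58300e+02]
 [ 1.00000e+00 -1.00000e-03 -4.00000e-03  2.94660e+02]
 [-3.00000e-03  5.73000e-01 -8.19000e-01  1.97227e+02]
 [ 0.00000e+00  0.00000e+00  0.00000e+00  1.00000e+00]] [ 0.845  0.016 -0.674  0.449 -0.446  2.318] 5.3
[[257.95619937 170.23776007]]
```

View pics/wab.png

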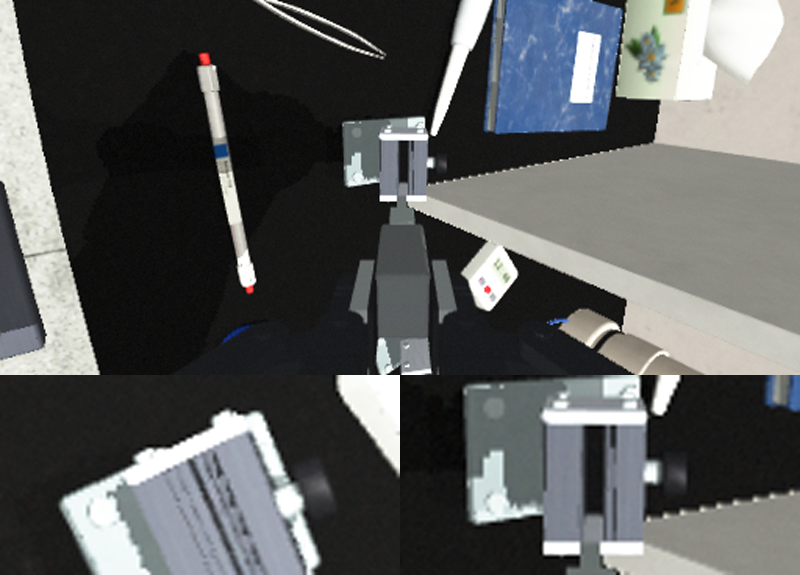

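```bash
python3 - <<'E'
from h import *
C=cam('scene');print('divider base',atz(np.array([[300,372],[292,368]])/1.5625,0,C).round())
i=cv2.imread('pics/wa.png');np.savez  
z=np.load('pics/wa.npz');C=cam('wrist',z)
# head corners in px from crop: (x/3.333+200, y-375 /3.333+135)
q=np.array([[543,412],[645,405],[545,550],[643,548],[583,425],[606,425],[612,545],[583,515]],float);q=np.c_[q[:,0]/3.333+200,(q[:,1]-375)/3.333+135]
print(q.round(1));print('head corners at z? mouth centre px',q[:4].mean(0))
K=clampT([544,297,76],0)
P=np.array([[sx*17.5,sy*25,0] for sy in(1,-1) for sx in(-1,1)])
print(proj(P@K[:3,:3].T+K[:3,3],C).round(1))
g=i[135:195,200:320].mean(2).astype(int);
for r in(20,26,32,38):print(g[r,38:78])
E
```

```text
divider base [[605. 245.   0.]
 [622. 253.   0.]]
[[362.9 146.1]
 [393.5 144. ]
 [363.5 187.5]
 [392.9 186.9]
 [374.9 150. ]
 [381.8 150. ]
 [383.6 186. ]
 [374.9 177. ]]
head corners at z? mouth centre px [378.21782178 166.12811281]
[[242.4 148.6]
 [273.5 148.5]
 [243.1 191. ]
 [272.8 191. ]]
[101 100 101 103  89  66 132 132 134 135 134 135 135 136 137 138 116  50
  23  22  24  22  22  63 117  50  52 135 133 138 138 140 138 138 139 108
  24  22  23  22]
[100 101  99 101 100  62 131 133 135 135 133 134 135 134 138 137 101  47
  19  23  21  22  21  65 117 121 107 135 138 135 139 141 140 138 139 153
 181 180 180 122]
[100 101 101  99 100  64 130 132 135 136 134 133 135 137 136 135 114  45
  21  19  21  20  22  63 128 121 124 136 134 137 141 141 140 138 142 114
  90  91 138  74]
[113 145 143 110 109 130 133 133 133 137 134 132 135 134 136 133 111  49
  19  18  22  21  25  75 137 118  70 137 135 135 141 138 139 139 139  74
  20  23  20  23]
```

```bash
python3 - <<'E'
from h import *
z=np.load('pics/wa.npz');C=cam('wrist',z);T=T_of(z);i=cv2.imread('pics/wa.png')
for d in(53,51,31,9,-41): print(d,proj(T[:3,3]+d*T[:3,2],C).round(1))
g=i.mean(2).astype(int)
for r in range(174,206,2):print(r,g[r,240:278])
print(g[140:196,257])
print('cmd',cmd()[:3,3].round(1))
E
```

```text
53 [[257.2 199.9]]
51 [[257.2 200.7]]
31 [[257.1 209.6]]
9 [[257.  221.4]]
-41 [[256.8 261.4]]
174 [180 143 144 130 134 132 135 136 135 133 135 136 137 120 112  47  22  20
  19  19  22  78 137 119  71 138 136 139 142 137 138 136 137  69  22  19
  22  23]
176 [207 191 167 131 132 134 135 137 133 133 135 137 139 121 114  59  51  52
  53  50  41  76 138 119  69 136 137 138 141 138 138 137 138  47  21  21
  24  23]
178 [ 18  22  22 133 132 134 135 135 134 134 136 136 136 121 113 113 136 137
 138 137 138  79 136 120  67 135 137 138 141 134 136 139 138  76 207 137
 138 139]
180 [ 22  21  24 125 131 133 135 136 132 133 135 137 135 123 112 134 137 136
 137 139 137  76 136 121  68 135 137 136 140 136 136 138 140 137 135 137
 137 138]
182 [ 20  24  20 103 133 132 135 134 134 134 131 134 134 133 113 134 140 138
 141 138 140  79 137 121  92 137 136 136 139 138 138 137 140 137 134 134
 135 136]
184 [ 17  21  22 116 141 140 140 141 140 139 140 137 137 137 114 133 135 136
 137 138 142 104 137 126 104 137 137 137 139 135 140 135 139 141 136 138
 135 137]
186 [ 21  18  37 255 255 255 255 255 255 255 
[... 1068 characters left out ...]
8 177]
200 [ 21  20  22  22  21  24  22  19  24  82 112 111 112 111 108 111 111 112
 109 110 110 109 111 112 111  77  23  22  24  21  23  23  23  22  24  20
  22  20]
202 [ 21  22  22  22  20  21  24  25  25  83 114 115 112 113 113 115 116 115
 116 115 116 129 130 130 121  72  25  24  26  19  23  21  22  21  22  23
  21  20]
204 [21 24 18 22 41 74 73 73 74 73 72 75 76 75 75 74 73 73 74 73 74 74 74 74
 75 72 75 71 76 69 43 21 22 23 21 20 21 21]
[147 142 136 138 139 179 253 255 255 220  20  24  22  21  19  22  23  19
  19  22  20  23  22  19  22  19  22  19  21  22  22  21  21  18  20  20
  52 114 137 137 136 139 138 140 136 120 107 107 108 108 108 108 108 109
 108 110]
cmd [457.9 296.8 198.8]
```

Emit:
step_arm(
  commands=[
    [[0,0,0],[5,0.6,40],-1],
    [[0,0,0],[5,0.6,70],-1],
    [[0,0,0],[5,0.6,84],-1],
    [[0,0,0],[5,0.6,84],-1],
    [[0,0,0],[5,0.6,87],-1],
    [[0,0,0],[5,0.6,90],-1],
    [[0,0,0],[5,0.6,92],-1],
    [[0,0,0],[5,0.6,94],-1],
    [[0,0,0],[5,0.6,95],-1],
    [[0,0,0],[5,0.6,96],-1],
    [[0,0,0],[5,0.6,97],-1],
    [[0,0,0],[5,0.6,98],-1],
    [[0,0,0],[5,0.6,99],-1],
    [[0,0,0],[5,0.6,100],-1],
    [[0,0,0],[5,0.6,100],-1],
  ],
)

```text
clock: 6.85
tcp_pos: [515.8, 301.6, 116.0]
tcp_rot: [1.871, 1.872, 0.588]
wrist_force: [-0.5, -0.4, -2.1]
width: 16.7
```

```bash
python3 - <<'E'
from h import *
T=apply([0,0,0],[5,.6,100]);st=read_state();M=T_of(st)
print(T[:3,3],st['tcp_pos'],st['wrist_force'],M[:3,:3].T@st['wrist_force'],st['torque'])
E
```

```text
[515.69524476 301.76337207 117.16470213] [515.80988647 301.56715658 116.00376496] [-0.46361894 -0.40723445 -2.06000378] [-0.40301046 -1.56220692  1.42179116] [ 0.07896176  0.65854775 -0.0259808 ]
```

Emit:
step_arm(
  commands=[
    [[0,0,0],[-1,0,2],-1],
    [[0,0,0],[-1.5,0,4],-1],
    [[0,0,0],[-1.5,0,6],-1],
    [[0,0,0],[-1.5,0,8],-1],
    [[0,0,0],[-1.5,0,10],-1],
    [[0,0,0],[-1.5,0,12],-1],
    [[0,0,0],[-1.5,0,14],-1],
    [[0,0,0],[-1.5,0,15],-1],
    [[0,0,0],[-1.5,0,16],-1],
    [[0,0,0],[-1.5,0,16],-1],
  ],
)

```text
clock: 7.85
tcp_pos: [525.0, 300.0, 102.9]
tcp_rot: [1.871, 1.872, 0.588]
wrist_force: [-0.3, -0.1, -1.8]
width: 16.3
```

```bash
python3 - <<'E'
from h import *
T=apply([0,0,0],[-1.5,0,16]);st=read_state();M=T_of(st)
print(T[:3,3],st['tcp_pos'],st['wrist_force'],M[:3,:3].T@st['wrist_force'],st['torque'])
print('depth of nose', np.array(clampT([543.7,299.7,76],0)[:3,:3].T@(M[:3,3]+53.9*M[:3,2]-[543.7,299.7,76])).round(1))
E
```

```text
[524.8678645  300.25621841 104.0558679 ] [524.98944926 300.03849527 102.92590525] [-0.30063531 -0.13760642 -1.75956917] [-0.1339687  -1.25611438  1.26871188] [-0.01194537  0.6379717  -0.02045253]
depth of nose [  0.1   0.2 -21.1]
```

Emit:
step_arm(
  commands=[
    [[0,0,0],[0,0,1],-1],
    [[0,0,0],[0,0,2],-1],
    [[0,0,0],[0,0,2.5],-1],
    [[0,0,0],[0,0,3],-1],
    [[0,0,0],[0,0,3.4],-1],
    [[0,0,0],[0,0,3.8],-1],
    [[0,0,0],[0,0,4.2],-1],
    [[0,0,0],[0,0,4.2],-1],
  ],
)

```text
clock: 8.65
tcp_pos: [527.3, 300.1, 99.9]
tcp_rot: [1.871, 1.872, 0.589]
wrist_force: [-2.3, -1.2, 2.7]
width: 16.9
```

Emit:
step_arm(
  commands=[
    [[0,0,0],[0,0,0.4],-1],
    [[0,0,0],[0,0,0.8],-1],
    [[0,0,0],[0,0,0.8],-1],
  ],
)

```text
clock: 8.95
tcp_pos: [527.4, 300.2, 99.8]
tcp_rot: [1.87, 1.872, 0.589]
wrist_force: [-9.7, -1.2, 9.4]
width: 16.5
```

```bash
python3 - <<'E'
from h import *
apply([0,0,0],[0,0,4.2]);T=apply([0,0,0],[0,0,.8]);i,st=snap('ins');M=T_of(st)
print(T[:3,3],st['tcp_pos'],M[:3,:3].T@st['wrist_force'],st['torque'])
K=clampT([543.7,299.7,76],0)
print('nose', np.array(K[:3,:3].T@(M[:3,3]+53.9*M[:3,2]-K[:3,3])).round(1))
cv2.imwrite('pics/insb.png',cv2.resize(i[100:300,130:386],(800,625))[:600])
E
```

```text
[527.73440922 300.25398284  99.95917212] [527.39567459 300.16150053  99.78465705] [ -1.20425594  -2.5633824  -13.2223316 ] [-0.29364683  1.04369367 -0.18381418]
nose [  0.3   0.4 -25.1]
```

View pics/insb.png

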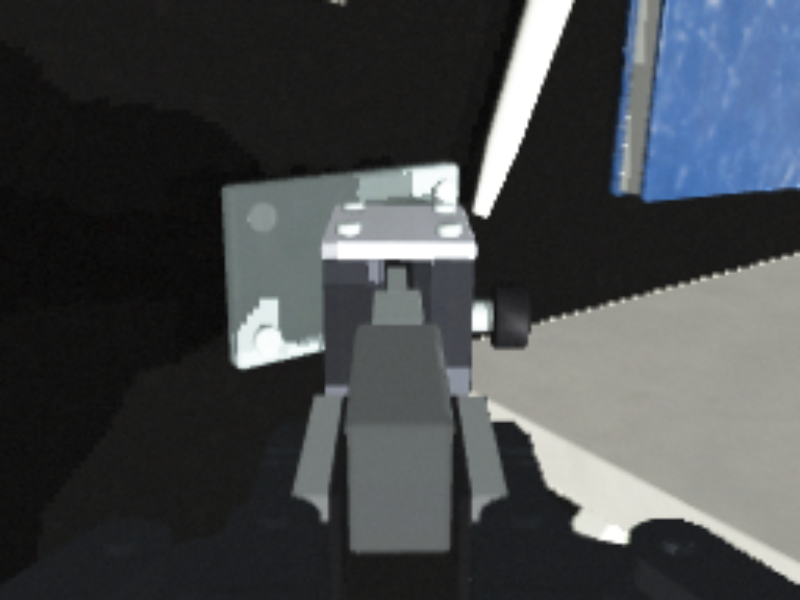

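Emit:
step_arm(
  commands=[
    [[0,0,0],[0,0,-0.6],-1],
    [[0,0,0],[0,0,-0.6],-1],
    [[0,0,0],[0,0,-0.6],-0.4],
    [[0,0,0],[0,0,-0.6],-0.3],
    [[0,0,0],[0,0,-0.6],0],
    [[0,0,0],[0,0,-0.6],0],
    [[0,0,0],[0,0,-0.6],0],
    [[0,0,0],[0,0,-0.6],0],
  ],
)

```text
clock: 9.8
tcp_pos: [527.6, 300.1, 99.4]
tcp_rot: [1.871, 1.872, 0.589]
wrist_force: [0.1, 0.8, -0.8]
width: 42.4
```

Emit:
step_arm(
  commands=[
    [[0,0,0],[0,0,-10],0],
    [[0,0,0],[0,0,-25],0],
    [[0,0,0],[0,0,-50],0],
    [[0,0,0],[0,0,-80],0],
    [[0,0,0],[0,0,-110],0],
    [[0,0,0],[0,0,-120],0],
    [[0,0,0],[0,0,-120],0],
    [[0,0,0],[0,0,-120],0],
  ],
)

```text
clock: 10.6
tcp_pos: [458.6, 300.2, 197.2]
tcp_rot: [1.871, 1.872, 0.588]
wrist_force: [-0.5, -0.2, 0.1]
width: 42.8
```

```bash
python3 - <<'E'
from h import *
i,st=snap('fin');print(st['clock'],st['tcp_pos'],st['wrist_force'],st['width'])
C=cam('wrist',st);K=clampT([543.7,299.7,76],0)
for z in(-3,19,69):print(z,proj(K[:3,3]+z*K[:3,2],C).round(1))
cv2.imwrite('pics/finb.png',cv2.resize(i[80:280,130:386],(768,600)))
E
```

```text
10.6 [458.56723406 300.21758873 197.23414889] [-0.45566157 -0.17333713  0.07749296] 42.8351957490598
-3 [[257.5 172.4]]
19 [[257.5 177.2]]
69 [[257.4 190.9]]
```

View pics/finb.png

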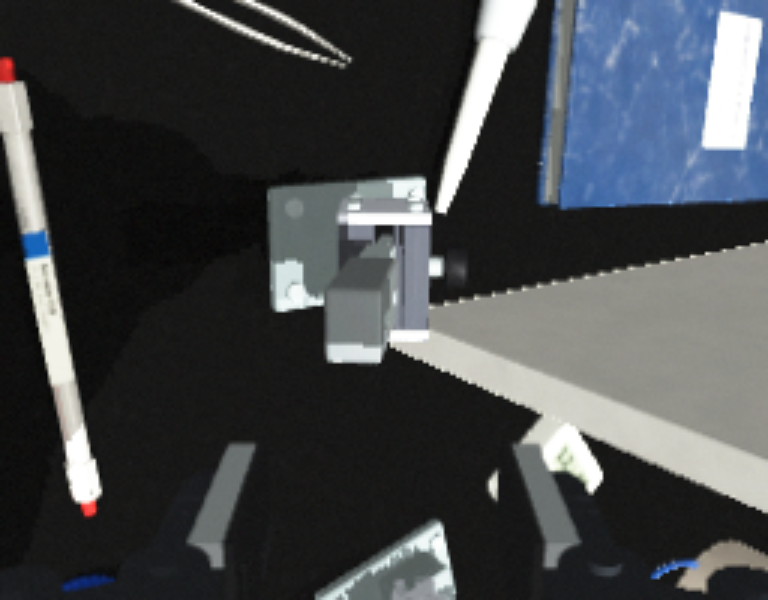

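Emit:
step_arm(
  commands=[
    [[0,0,0],[0,0,0],0],
    [[0,0,0],[0,0,0],0],
    [[0,0,0],[0,0,0],0],
    [[0,0,0],[0,0,0],0],
    [[0,0,0],[0,0,0],0],
  ],
)

```text
clock: 11.15
tcp_pos: [458.7, 300.2, 197.5]
tcp_rot: [1.871, 1.872, 0.588]
wrist_force: [0.2, -0.6, -0.0]
width: 42.4
```

```bash
python3 - <<'E'
from h import *
a=cv2.imread('pics/fin.png');b,st=snap('fin2')
d=cv2.absdiff(a,b)[140:210,215:290].max(2);print('changed px',(d>40).sum(),st['wrist_force'])
t=cv2.imread('pics/top0.png');u=camera('top')
for n,(x,y) in dict(timer=(221,155),cap=(218,243)).items():print(n,(cv2.absdiff(t,u)[y-16:y+16,x-16:x+16].max(2)>60).sum())
print(job_done())
E
```

```text
changed px 80 [ 0.1559263  -0.55293629 -0.00061573]
timer 0
cap 0
the job is handed in; nothing more can be done
None
```

The gauge is standing in the left clamp (the one beside the divider), and I handed the job in at about 11 s of the 67 s allowed.

**Choosing the clamp:** I did not try the gauge in all three clamps. From the wrist pictures, the left clamp's gap measured about 7 mm. The right clamp looked fully open (15 mm) and the middle one showed only a thin line (2 mm). I then tried the gauge in the left clamp only. The nose went in freely to about 21 mm, and the thick part stopped at about 25 mm below the mouth under light pressure (wrist force about 13 N). That stop depth matches the 7 mm gap.

**Last checks:**
- **Lean:** after release the gauge leans towards the robot within its play in the gap. I estimate about 0.1 rad from the last picture I viewed, against the 0.15 limit. I did not measure the final angle or depth exactly.
- **At rest:** this check was not clean. In two wrist pictures 0.5 s apart, 80 pixels around the gauge changed. I put that down to the arm settling about 0.3 mm between them, but I did not confirm it.
- **Arm clear:** the open gripper is well away from the gauge and the wrist force is about zero.
- **Timer and cap:** neither shows any change in the top camera compared with the start.

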